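Gauge the depth of a blind bore

ROBOT

A 6-joint arm with a two-finger parallel gripper is mounted at the origin on the work surface. World frame = base frame: x ahead of the robot, y to its left, z up, the work surface at z = 0. Lengths are in m, angles in rad, forces in N, time in s.
With the tool pointing down it reaches from about 0.35 to 0.875 m from the base axis. Payload 4.2 kg.
Tool frame: the origin (TCP) lies between the finger pads; the fingertips stand 25 mm ahead of it and the grasp point (between the pads) lies 6 mm ahead of it; z points along the fingers, y is the line along which they close (so a half turn about z gives the same grasp; the last joint's range is limited). The gripper opens to 85 mm and grips with 20 to 120 N. Pads are 22 mm wide; open, the fingers measure 114 mm over their backs; the gripper's body (76 mm by 85 mm) begins 54 mm behind the grasp point. The pads swing forward as they close: fully open they stand 13 mm farther back than shut.
Start: joints at [1.593, 0.385, 0.008, 0, -1.194, -0.259], TCP at [0.147, 0.608, 0.256] pointing down, gripper open.
Joint ranges: [-3.14, 3.14], [-1.21, 2.06], [-1.07, 1.41], [-3.16, 2.05], [-2.99, -0.16], [-3.1, 3.1]. Speed limits (rad/s): [2.79, 2.79, 3.14, 3.14, 3.14, 3.14].

INTERFACE

Orientations are given as a unit quaternion [x, y, z, w].
In Python, from plant import bot gives the robot as it stands.
- The arm moves only by the tool arm_command, never from a script. Its arguments are lists of equal length, an entry for each row: "dp": the shift along the tool's x, y, z in cm, a list of three; "twist": the turn, a rotation vector about the tool's x, y, z in rad, a list of three; "grip": the opening, from 0 (shut) to 1 (fully open). In form: {"dp": [[x, y, z], ...], "twist": [[ax, ay, az], ...], "grip": [grip, ...]}. A call has 1 to 10 rows; each row is the pose to reach, as a shift and turn from the pose commanded when the call began, along the tool's axes at that moment; what a row does not reach only later rows make up. A row lasts 1/10 s, in which the tool goes at most 50 mm and 8.59 degrees, less where a joint would pass 70% of its speed; a pose out of reach is approached as far as the arm can. A call with a gripper value outside its range is refused whole. The fingers move at their own pace and stop on an object; "force" is the grip in N (left out, the last holds). Time passes only in rows, so rows that repeat a pose let the fingers close. It gives the time, the measured TCP pose, the force, the opening and the grip force at its end, in the units of the state.
- bot.get_state(): the state, without advancing time (a new reading comes with each control period).
- bot.camera(name): name is "scene" or "top"; returns a dict with "color" (480x640x3 uint8, red, green, blue), "z_map" (480x640 float32, m along the optical axis (not along the pixel's ray), 0 where there is no reading), "fx", "fy", "cx", "cy" (pixels), "dist_coeffs" ([k1, k2, p1, p2, k3] as OpenCV has them; the pictures are not rectified), "eye" and "attitude" of the camera in the world. Camera axes: x right, y down, z forward; pixel columns grow to the right and rows downward; lengths in m; the calibration is good to about 2 mm. A picture is of the moment at which its call begins.
- bot.sign_off(): hands the job in; it is judged then, once.
The state is a dict: "t": time; "q": joint angles; "qd": joint speeds; "tau": joint torques, N m; "ee_pos": TCP position; "ee_rot": TCP orientation; "ft_force": force on the tool from outside, world axes, zero at the start; "torque": the same for the moment, N m; "grip_width": opening from 0.0 (shut) to 1.0 (fully open); "grasp_force": force on a finger pad.
Only numpy, scipy, OpenCV 4.12 (cv2) and the standard library are available. Lean on these libraries where they do the work, as an engineer would, in place of code of your own. Each camera call takes 0.05 s, during which the arm holds its last target. There are 200 camera calls.

TASK

Take the dust plug out of the bore in the metal block and drop it into the open tray. Then pick the depth gauge off its stand by the knob of its rod, set its bridge flat across the bore and push the rod down until it bottoms out; keep it pressed, gently, on the bottom for at least a second, then let go and leave the gauge standing there with the rod still on the bottom, ready to be read. Leave the lens, the bottle and the screwdriver alone.

Things in the scene. Friction and masses are not known exactly. Their poses are not given: they have to be found in the camera images.
- block: aluminium block, 120 x 100 x 60 mm (x, y, z), clamped to the table (cannot move); origin at the centre of its underside, z up. Its only large hole is a vertical blind bore, 21 mm wide, in the top face
- bore_mouth (a point): centre of the bore's mouth, level with the block's top face (60 mm above the table; in the block's frame at x 15, y -10 mm)
- bore_bottom (a point): centre of the bore's flat bottom, 28 to 42 mm below the mouth (it differs each time)
- bore_floor: the fixed steel disc that forms the bore's bottom; its origin lies 16 mm below bore_bottom
- plug_center (a point): grey plastic dust plug, 48 mm long, 25 g, standing loosely and upright in the bore at the start; this point is its centre, half-way along, and z points up along it to the knob. From the bottom: 16 mm thick stem 12 mm long (in the bore), flange 30 mm across and 4 mm thick (lies on the block), round knob 14 mm thick and 32 mm long. The stretch of knob to pinch, clear of the flange for the fingertips, is centred 15 mm above this point (27 mm above the block's top)
- tray: open rectangular steel tray, loose, 0.5 kg, 130 x 110 x 40 mm outside (x, y, z), walls and floor 4 mm; origin at the centre of its underside
- stand: black plastic stand, 100 x 50 x 40 mm (x, y, z), fixed, with a 19 mm hole 30 mm deep in the middle of its top; the gauge's bridge rests on the top and the rod's end hangs in the hole at the start. Origin at the centre of its underside
- bridge: bridge of the depth gauge: flat steel bar 64 x 24 x 12 mm (x, y, z), 0.15 kg; origin at the centre of its underside, z up. The rod runs vertically through its middle and slides in it stiffly: it takes about 5 N to move, so lifting the gauge by the rod's knob brings the bridge along, and the rod stays where it is left
- rod (a joint): how far the rod's end stands out below the bridge's underside, in m: 0.006 to 0.018 at the start, 0.046 at most; grows as the knob is pushed down towards the bridge
- rod_head (a point): centre of the rod's round knob (18 mm thick, 30 mm high, axis vertical), where to grip it from above; 87 mm above the rod's end, 15 mm below the knob's top. The rod with its knob weighs 0.08 kg
- rod_tip (a point): centre of the flat lower end of the rod (8 mm thick)
- lens_center (a point): bystander: steel microscope lens, 34 mm across, 48 mm tall, standing on the table beyond the block; this point is its centre
- bottle_center (a point): bystander: small white bottle, 44 mm across, 100 mm tall, standing beyond the block; this point is its centre
- driver: bystander: screwdriver 150 mm long lying on the table just beyond the block; origin under its middle
Mind the look-alikes: they are no part of the job. Leave any orange or pink look-alike of the tray alone.

How it is judged:
On the way, in this order (a step that is already met when the one before it is completed fails the run):
1. the dust plug lies let go in the tray (x of plug_center in the frame of tray between -0.06 and 0.06 m and y of plug_center in the frame of tray between -0.05 and 0.05 m and z of plug_center in the frame of tray below 0.04 m and contact force between the fingers and anything else below 0.2 N), for 0.2 s.
2. the gauge's bridge sits on the block over the bore and its rod is kept pressed on the bore's bottom with more than 3 N for 0.8 s (z of rod_tip in the frame of bore_bottom between -0.0018 and 0.0018 m and z of bridge in the frame of bore_mouth between -0.0018 and 0.0018 m and horizontal distance between rod_tip and bore_mouth below 0.009 m and angle between bridge's own z axis and vertical below 0.06 rad and contact force between bridge and bore_floor above 3 N), for 0.8 s.
At the end, for the whole second after the job is handed in: The plug's centre is inside the tray, below its rim, the tray upright; the gauge stands by itself on the block: bridge flat (within 0.06 rad) and within 1.8 mm of the block's top face, rod in the bore with its end within 1.8 mm of the bottom; all let go and at rest (x of plug_center in the frame of tray between -0.06 and 0.06 m and y of plug_center in the frame of tray between -0.05 and 0.05 m and z of plug_center in the frame of tray below 0.04 m and z of rod_tip in the frame of bore_bottom between -0.0018 and 0.0018 m and z of bridge in the frame of bore_mouth between -0.0018 and 0.0018 m and horizontal distance between rod_tip and bore_mouth below 0.009 m and angle between bridge's own z axis and vertical below 0.06 rad and linear speed of each of bridge, tray below 0.01 m/s and angle between tray's own z axis and vertical below 0.1 rad); the robot touches nothing.
It fails at once if the lens is moved by more than 30 mm (distance of lens_center from where it was at the start of the episode above 0.03 m).
It fails at once if the bottle is moved by more than 30 mm (distance of bottle_center from where it was at the start of the episode above 0.03 m).
It fails at once if the screwdriver is moved by more than 30 mm (distance of driver from where it was at the start of the episode above 0.03 m).
It fails at once if the rod is forced on the bore's bottom with more than 60 N (contact force between bridge and bore_floor above 60 N).
It also fails if it takes over 64 s, if anything falls off the work surface, if the arm or the gripper's body presses on something with over 40 N, if the wrist force passes 120 N, or if a joint passes its speed limit or range.

## Working session

There is one attempt and no reset: what is moved stays moved. The work goes in short steps, Python scripts to look and compute and a tool call to move; the robot and the scene stay as the last step left them, time stands still between calls to the robot, and variables do not carry over. Pictures are saved under pics/ and viewed, at most 13 in all, crops included, and the job is handed in when it is done.

Besides the shell and the picture viewer there is one more tool, called as a command line: name --argument value ..., lists and objects as JSON in quotes. arm_command: Moves the arm, as the interface text tells. Its arguments: {"type":"object","properties":{"dp":{"type":"array"},"twist":{"type":"array"},"grip":{"type":"array"},"force":{"type":"number"}},"required":["dp","twist","grip"]}

```bash
mkdir -p pics
cat > h.py <<'E'
import numpy as np,cv2
from scipy.spatial.transform import Rotation as R
from plant import bot
def shot(n,save=None):
    c=bot.camera(n)
    if save: cv2.imwrite('pics/'+save,c['color'][:,:,::-1]); np.savez('pics/'+save+'.npz',**c)
    return c
def att(c):
    a=np.array(c['attitude'],float); return R.from_quat(a).as_matrix() if a.size==4 else a.reshape(3,3)
def cloud(c):
    K=np.array([[c['fx'],0,c['cx']],[0,c['fy'],c['cy']],[0,0,1.]])
    v,u=np.mgrid[:480,:640]
    p=cv2.undistortPoints(np.stack([u,v],-1).reshape(-1,1,2).astype(np.float64),K,np.array(c['dist_coeffs'],float)).reshape(480,640,2)
    z=c['z_map'].astype(float)
    P=np.dstack([p[...,0]*z,p[...,1]*z,z])
    W=P@att(c).T+np.array(c['eye']); W[z==0]=np.nan
    return W
E
python3 - <<'E'
from h import *
for n in('scene','top'):
    c=shot(n,n+'0.png'); print(n,c['eye'],c['attitude'],c['fx'])
print(bot.get_state())
E
```

```text
scene [1.17036196 0.28076829 0.78566338] [ 0.50174318  0.78176772 -0.31312485 -0.19760022] 507.7486987703322
top [0.41225774 0.00282692 1.25760692] [ 0.71298938 -0.69816521  0.04111235 -0.05021213] 480.18077666435073
{'t': 0.1, 'q': array([ 1.59259021e+00,  3.85495780e-01,  6.76641836e-03, -4.41407640e-04,
       -1.19400054e+00, -2.58612706e-01]), 'qd': array([-0.00215654, -0.00054467,  0.00321848,  0.00163042,  0.0004661 ,
        0.00146087]), 'tau': array([-6.55597923e-04, -3.93323457e+01,  1.88926739e+01,  4.19794098e+00,
       -2.63324713e-03,  1.53010554e-06]), 'ee_pos': array([0.14649271, 0.60710533, 0.25532178]), 'ee_rot': array([ 9.92987688e-01, -1.18213683e-01, -6.80265763e-05,  9.85967178e-04]), 'ft_force': array([-1.0046915 , -0.13623589, -0.66896079]), 'torque': array([-0.0432765 , -0.01685623,  0.01407303]), 'grasp_force': 0.0, 'grip_width': 0.9991084185421149}
```

View pics/scene0.png

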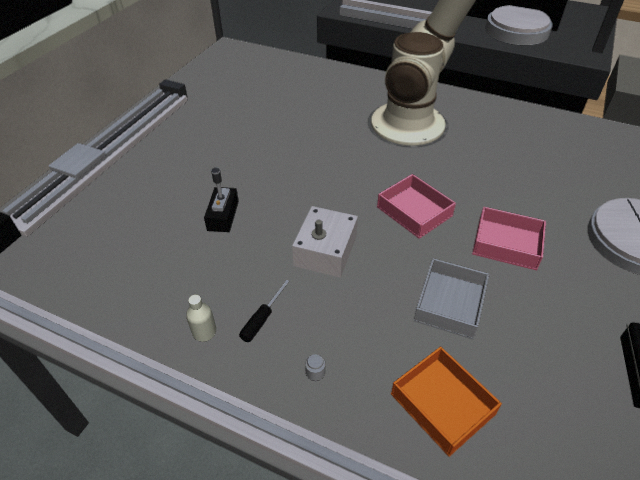

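View pics/top0.png

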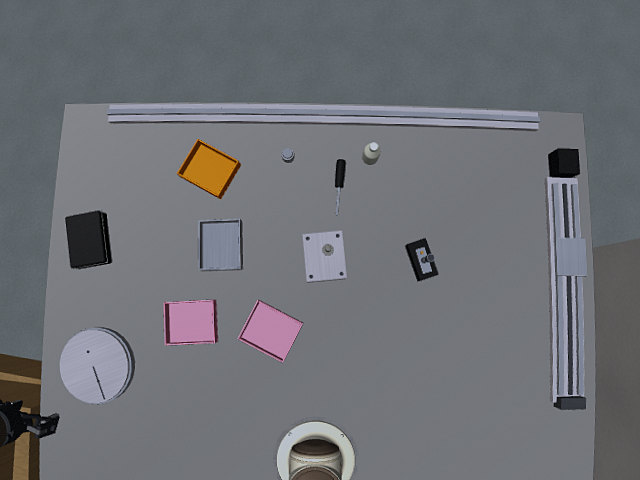

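The scene view shows the block with its plug (319,228), the stand with the gauge (218,200) and the grey steel tray (452,298). In the top view these sit at about (327,250), (425,260) and (221,245).

```bash
python3 - <<'E'
from h import *
for n in('top','scene'):
    c=dict(np.load(f'pics/{n}0.png.npz')); W=cloud(c); z=W[...,2]
    box={'top':{'block':(285,220,365,295),'gauge':(395,225,450,290),'tray':(190,205,250,280)},'scene':{'block':(285,195,365,280),'gauge':(195,155,245,240),'tray':(410,250,495,345)}}[n]
    for k,(a,b,e,f) in box.items():
        w=W[b:f,a:e].reshape(-1,3); w=w[~np.isnan(w[:,0])]
        def rep(lo,hi,t):
            s=w[(w[:,2]>lo)&(w[:,2]<hi)]
            if len(s)<4: print(n,k,t,len(s));return
            r=cv2.minAreaRect((s[:,:2]*1000).astype(np.float32))
            print(n,k,t,len(s),'mean',s.mean(0).round(4),'min',s.min(0).round(3),'max',s.max(0).round(3),'rect',np.round(r[0]),np.round(r[1]),round(r[2],1))
        if k=='block': rep(.054,.064,'top');rep(.07,.12,'knob');rep(.092,.12,'knobtop')
        if k=='gauge': rep(.036,.044,'stand');rep(.047,.058,'bridge');rep(.075,.2,'head')
        if k=='tray': rep(.034,.045,'rim');rep(.001,.01,'floor')
E
python3 - <<'E'
import cv2
a=cv2.imread('pics/top0.png'); b=cv2.imread('pics/scene0.png')
f=lambda i,x,y,w,h:cv2.resize(i[y:y+h,x:x+w],(400,300),interpolation=cv2.INTER_CUBIC)
cv2.imwrite('pics/crop0.png',cv2.vconcat([cv2.hconcat([f(a,285,220,80,60),f(a,385,230,80,60)]),cv2.hconcat([f(b,270,190,120,90),f(b,160,160,120,90)])]))
E
```

```text
top block top 1787 mean [ 0.5153 -0.0105  0.0592] min [ 0.453 -0.066  0.054] max [0.58  0.044 0.064] rect [517. -11.] [121. 100.] 6.7
top block knob 29 mean [ 0.5314 -0.0188  0.0932] min [ 0.526 -0.024  0.08 ] max [ 0.538 -0.012  0.101] rect [532. -18.] [12. 12.] 0.9
top block knobtop 21 mean [ 0.5321 -0.0188  0.0953] min [ 0.528 -0.024  0.092] max [ 0.538 -0.012  0.101] rect [532. -19.] [11. 11.] 29.4
top gauge stand 434 mean [ 0.5164 -0.2604  0.0396] min [ 0.461 -0.303  0.036] max [ 0.569 -0.222  0.044] rect [ 515. -262.] [99. 51.] 20.8
top gauge bridge 207 mean [ 0.511  -0.2608  0.0519] min [ 0.481 -0.281  0.047] max [ 0.545 -0.243  0.058] rect [ 512. -262.] [62. 25.] 17.6
top gauge head 69 mean [ 0.5105 -0.261   0.122 ] min [ 0.502 -0.272  0.081] max [ 0.52  -0.254  0.131] rect [ 511. -262.] [17. 18.] 63.9
top tray rim 299 mean [0.5422 0.2573 0.0384] min [0.476 0.203 0.034] max [0.609 0.316 0.045] rect [542. 259.] [131. 108.] 3.4
top tray floor 1807 mean [0.5463 0.2634 0.0036] min [0.452 0.184 0.001] max [0.653 0.352 0.01 ] rect [553. 267.] [201. 160.] 2.4
scene block top 2109 me
[... 373 characters left out ...]
 [13. 14.] 79.2
scene gauge stand 482 mean [ 0.5278 -0.2562  0.0399] min [ 0.461 -0.301  0.036] max [ 0.573 -0.223  0.044] rect [ 518. -262.] [103.  51.] 19.1
scene gauge bridge 215 mean [ 0.5182 -0.2579  0.0521] min [ 0.478 -0.278  0.047] max [ 0.548 -0.241  0.058] rect [ 514. -261.] [69. 25.] 17.4
scene gauge head 161 mean [ 0.5167 -0.2595  0.1118] min [ 0.502 -0.272  0.076] max [ 0.524 -0.252  0.13 ] rect [ 514. -262.] [20. 18.] 33.0
scene tray rim 687 mean [0.549  0.2634 0.039 ] min [0.477 0.204 0.034] max [0.615 0.32  0.045] rect [545. 261.] [134. 110.] 3.3
scene tray floor 3813 mean [0.5274 0.2598 0.0037] min [0.393 0.153 0.001] max [0.661 0.356 0.01 ] rect [521. 264.] [241. 171.] 17.7
```

View pics/crop0.png

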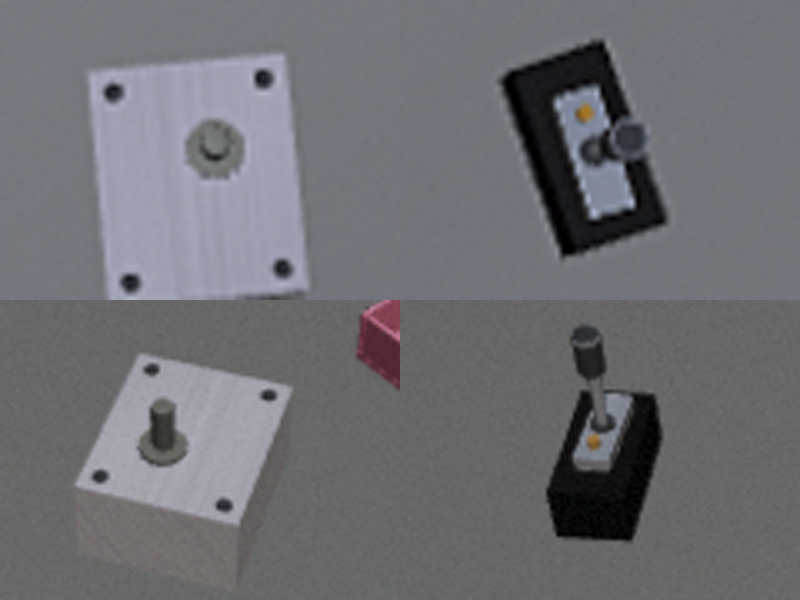

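The crops show the plug knob at (215,145) in the top-left tile and the gauge knob at (627,140) in the top-right tile, both upright and clear of their surroundings. Bore ≈ (0.534,-0.018), gauge ≈ (0.513,-0.2615) and tray ≈ (0.544,0.260). Now I'll set out towards the plug.

```bash
cat > go.py <<'E'
import sys
from h import *
s=bot.get_state(); t=np.array([float(a) for a in sys.argv[1:4]])
r=R.from_quat(s['ee_rot']); print('t',round(s['t'],2),'pos',s['ee_pos'].round(4),'dp cm',(r.inv().apply(t-s['ee_pos'])*100).round(2),
 'level twist',(r.inv()*R.from_quat([np.cos(a:=np.arctan2(s['ee_rot'][1],s['ee_rot'][0])),np.sin(a),0,0])).as_rotvec().round(4),'yaw',round(np.degrees(2*a),1),'q6',s['q'][5].round(2),'F',s['ft_force'].round(2))
E
python3 go.py 0.534 -0.0185 0.2
```

```text
t 0.1 pos [0.1465 0.6071 0.2553] dp cm [52.35 51.7   5.64] level twist [ 0.002  -0.0001  0.    ] yaw -13.6 q6 -0.26 F [-1.   -0.14 -0.67]
```

arm_command --dp '[[2,2,0],[25,25,0],[25,25,0],[25,25,0],[25,25,0],[25,25,0],[25,25,0],[25,25,0],[25,25,0],[25,25,0]]' --twist '[[0,0,0],[0,0,0],[0,0,0],[0,0,0],[0,0,0],[0,0,0],[0,0,0],[0,0,0],[0,0,0],[0,0,0]]' --grip '[0.6,0.6,0.6,0.6,0.6,0.6,0.6,0.6,0.6,0.6]' --force 40

```text
t: 1.1
ee_pos: [0.3311, 0.3055, 0.2563]
ee_rot: [0.993, -0.119, -0.0, -0.0]
ft_force: [0.5, 0.3, -1.2]
grip_width: 0.601
grasp_force: 0.0
```

```bash
python3 go.py 0.534 -0.0185 0.2
```

```text
t 1.1 pos [0.3311 0.3055 0.2563] dp cm [27.36 26.7   5.62] level twist [-0.0002  0.0001  0.    ] yaw -13.6 q6 0.23 F [ 0.45  0.31 -1.16]
```

arm_command --dp '[[27.4,26.7,5.6],[27.4,26.7,5.6],[27.4,26.7,5.6],[27.4,26.7,5.6],[27.4,26.7,5.6],[27.4,26.7,5.6],[27.4,26.7,5.6],[27.4,26.7,5.6],[27.4,26.7,5.6],[27.4,26.7,5.6]]' --twist '[[0,0,0],[0,0,0],[0,0,0],[0,0,0],[0,0,0],[0,0,0],[0,0,0],[0,0,0],[0,0,0],[0,0,0]]' --grip '[0.6,0.6,0.6,0.6,0.6,0.6,0.6,0.6,0.6,0.6]'

```text
t: 2.1
ee_pos: [0.535, -0.0176, 0.1993]
ee_rot: [0.993, -0.118, -0.001, 0.0]
ft_force: [-0.4, 0.8, -0.0]
grip_width: 0.601
grasp_force: 0.0
```

```bash
python3 - <<'E'
from h import *
c=shot('scene','s1.png')
f=c['color'][150:285,250:430,::-1]; cv2.imwrite('pics/s1c.png',cv2.resize(f,(720,540),interpolation=cv2.INTER_CUBIC))
E
python3 go.py 0.534 -0.0185 0.094
```

```text
t 2.15 pos [ 0.5347 -0.017   0.1998] dp cm [-0.02  0.16 10.58] level twist [ 0.0003  0.0009 -0.    ] yaw -13.5 q6 1.06 F [-0.1  -0.18 -0.26]
```

View pics/s1c.png

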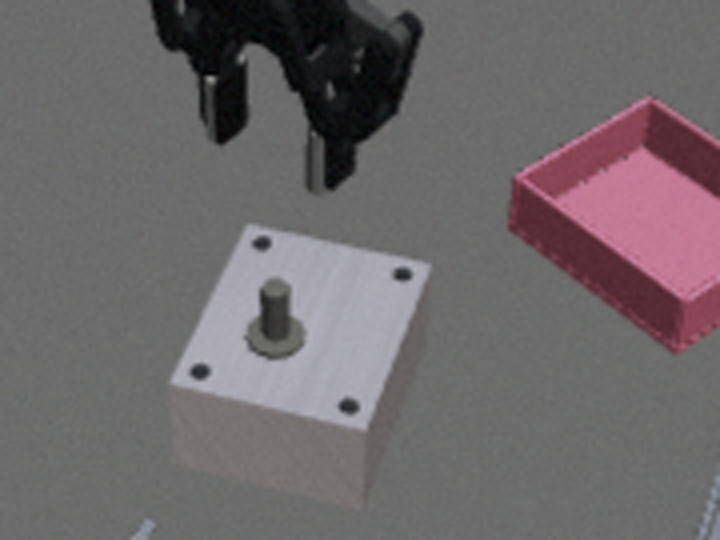

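The gripper hangs open above the plug (knob at crop 275,305), with a finger on each side. I'll go down and close.

arm_command --dp '[[0,0.1,4],[0,0.1,7],[0,0.1,9],[0,0.1,10.5],[0,0.1,10.5],[0,0.1,10.5],[0,0.1,10.5],[0,0.1,10.5],[0,0.1,10.5],[0,0.1,10.5]]' --twist '[[0,0,0],[0,0,0],[0,0,0],[0,0,0],[0,0,0],[0,0,0],[0,0,0],[0,0,0],[0,0,0],[0,0,0]]' --grip '[0.6,0.6,0.6,0.6,0.6,0,0,0,0,0]' --force 40

```text
t: 3.15
ee_pos: [0.5353, -0.0184, 0.0967]
ee_rot: [0.993, -0.118, 0.001, -0.001]
ft_force: [-2.1, 3.7, 5.4]
grip_width: 0.147
grasp_force: 39.3
```

arm_command --dp '[[0,0,0],[0,0,0],[0,0,-1],[0,0,-2],[0,0,-4],[0,0,-6],[0,0,-6]]' --twist '[[0,0,0],[0,0,0],[0,0,0],[0,0,0],[0,0,0],[0,0,0],[0,0,0]]' --grip '[0,0,0,0,0,0,0]'

```text
t: 3.85
ee_pos: [0.5363, -0.0189, 0.1588]
ee_rot: [0.993, -0.118, 0.003, -0.001]
ft_force: [0.5, 0.2, -0.1]
grip_width: 0.147
grasp_force: 39.0
```

```bash
python3 go.py 0.544 0.26 0.15
```

```text
t 3.85 pos [ 0.5363 -0.0189  0.1588] dp cm [ -5.79 -27.29   0.91] level twist [-0.0025 -0.0064 -0.    ] yaw -13.5 q6 1.07 F [ 0.52  0.25 -0.13]
```

arm_command --dp '[[-0.5,-2,0],[-5.8,-27.3,0.5],[-5.8,-27.3,0.5],[-5.8,-27.3,0.5],[-5.8,-27.3,0.5],[-5.8,-27.3,0.5],[-5.8,-27.3,0.5],[-5.8,-27.3,0.5],[-5.8,-27.3,4],[-5.8,-27.3,7]]' --twist '[[0,0,0],[0,0,0],[0,0,0],[0,0,0],[0,0,0],[0,0,0],[0,0,0],[0,0,0],[0,0,0],[0,0,0]]' --grip '[0,0,0,0,0,0,0,0,0,0]'

```text
t: 4.85
ee_pos: [0.5419, 0.2584, 0.0849]
ee_rot: [0.993, -0.119, 0.0, -0.0]
ft_force: [-0.4, -0.2, -1.0]
grip_width: 0.145
grasp_force: 39.1
```

```bash
python3 - <<'E'
from h import *
c=shot('scene','s2.png')
f=c['color'][190:355,370:590,::-1]; cv2.imwrite('pics/s2c.png',cv2.resize(f,(720,540),interpolation=cv2.INTER_CUBIC))
E
python3 go.py 0.544 0.26 0.068
```

```text
t 4.9 pos [0.5388 0.2561 0.079 ] dp cm [ 0.42 -0.51  1.1 ] level twist [0.0075 0.0077 0.    ] yaw -13.8 q6 0.62 F [-1.66 -0.9  -3.77]
```

View pics/s2c.png

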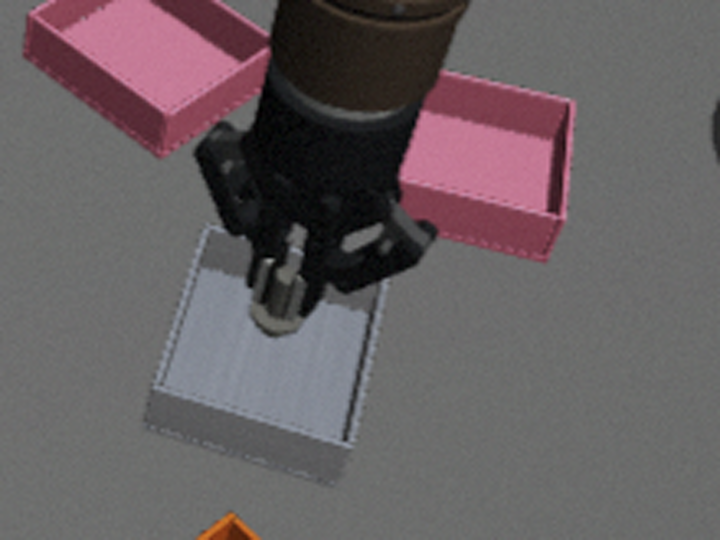

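The plug is held upright over the grey tray (flange at crop 277,325). I'll lower slightly, release and rise.

arm_command --dp '[[0,0,1],[0,0,1],[0,0,1],[0,0,1],[0,0,1],[0,0,1],[0,0,-3],[0,0,-7],[0,0,-8],[0,0,-8]]' --twist '[[0,0,0],[0,0,0],[0,0,0],[0,0,0],[0,0,0],[0,0,0],[0,0,0],[0,0,0],[0,0,0],[0,0,0]]' --grip '[0,0,0.5,0.5,0.5,0.5,0.5,0.5,0.5,0.5]'

```text
t: 5.9
ee_pos: [0.5429, 0.2609, 0.1679]
ee_rot: [0.993, -0.118, 0.002, -0.002]
ft_force: [-0.0, 0.4, -0.8]
grip_width: 0.497
grasp_force: 0.0
```

```bash
python3 - <<'E'
from h import *
c=shot('top','t3.png'); W=cloud(c)
f=c['color'][180:300,150:310,::-1]; cv2.imwrite('pics/t3c.png',cv2.resize(f,(640,480),interpolation=cv2.INTER_CUBIC))
E
python3 go.py 0.5125 -0.2615 0.2
```

```text
t 5.95 pos [0.5419 0.2602 0.1657] dp cm [ 9.39 51.4  -3.49] level twist [-0.0014 -0.0003  0.    ] yaw -13.6 q6 0.62 F [-0.82 -0.9  -0.49]
```

View pics/t3c.png

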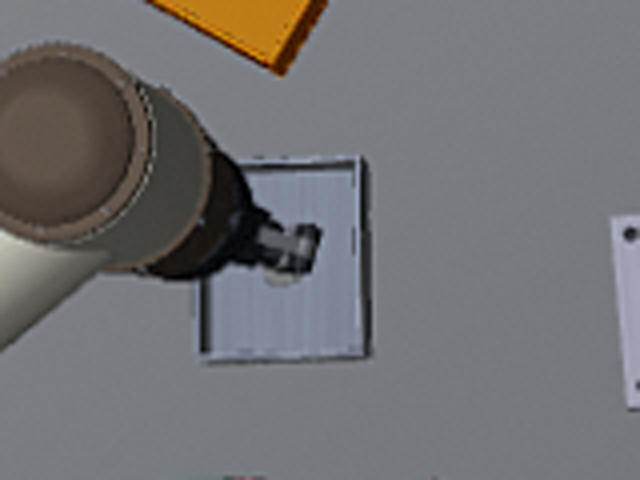

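The plug is in the tray (flange at crop 285,278). Next, the gauge.

arm_command --dp '[[0,2,-5],[9.4,51.4,-5.5],[9.4,51.4,-5.5],[9.4,51.4,-5.5],[9.4,51.4,-5.5],[9.4,51.4,-5.5],[9.4,51.4,-5.5],[9.4,51.4,-5.5],[9.4,51.4,-5.5],[9.4,51.4,-5.5]]' --twist '[[0,0,0],[0,0,0],[0,0,0],[0,0,0],[0,0,0],[0,0,0],[0,0,0],[0,0,0],[0,0,0],[0,0,0]]' --grip '[0.6,0.6,0.6,0.6,0.6,0.6,0.6,0.6,0.6,0.6]'

```text
t: 6.95
ee_pos: [0.5142, -0.2091, 0.2173]
ee_rot: [0.993, -0.118, -0.002, -0.0]
ft_force: [1.2, 0.2, -0.1]
grip_width: 0.604
grasp_force: 0.0
```

```bash
python3 - <<'E'
from h import *
c=shot('scene'); W=cloud(c)
w=W[245:350,405:500].reshape(-1,3); s=w[(w[:,2]>.009)&(abs(w[:,0]-.545)<.05)&(abs(w[:,1]-.261)<.04)]
print(len(s),s.min(0).round(3),s.max(0).round(3),s.mean(0).round(3))
E
python3 go.py 0.5125 -0.2615 0.21
```

```text
230 [0.52  0.247 0.01 ] [0.558 0.276 0.055] [0.546 0.261 0.031]
t 7.0 pos [ 0.5136 -0.2149  0.2172] dp cm [1.02 4.55 0.72] level twist [0.0022 0.0041 0.    ] yaw -13.9 q6 1.43 F [ 1.9  -2.37  1.21]
```

arm_command --dp '[[1,4.6,0.5],[1,4.6,0.5],[1,4.6,0.5],[1,4.6,0.5],[1,4.6,0.5]]' --twist '[[0,0,0],[0,0,0],[0,0,0],[0,0,0],[0,0,0]]' --grip '[0.6,0.6,0.6,0.6,0.6]'

```text
t: 7.5
ee_pos: [0.5146, -0.2533, 0.2141]
ee_rot: [0.993, -0.117, -0.0, -0.0]
ft_force: [0.4, 0.6, -0.6]
grip_width: 0.601
grasp_force: 0.0
```

```bash
python3 - <<'E'
from h import *
c=shot('scene'); W=cloud(c)
f=c['color'][120:255,130:310,::-1]; cv2.imwrite('pics/s4c.png',cv2.resize(f,(720,540),interpolation=cv2.INTER_CUBIC))
E
python3 go.py 0.5125 -0.2615 0.122
```

```text
t 7.55 pos [ 0.5147 -0.2533  0.2143] dp cm [-0.02  0.85  9.23] level twist [-0.0001  0.0003 -0.    ] yaw -13.5 q6 1.51 F [-0.8   0.32  0.6 ]
```

View pics/s4c.png

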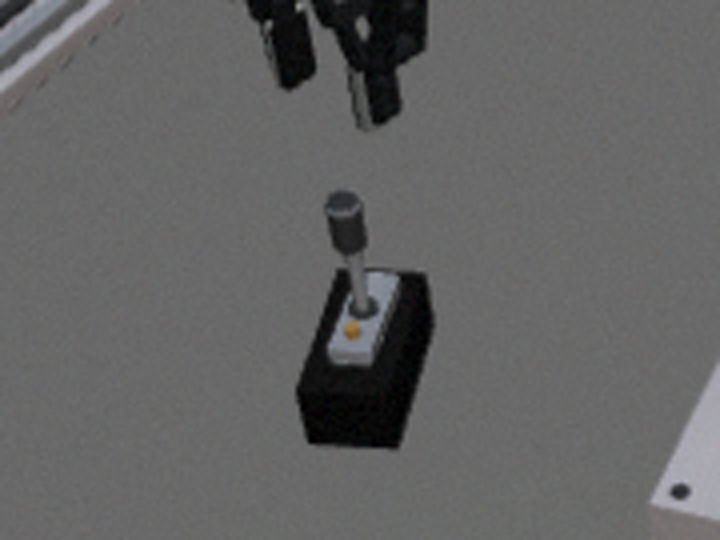

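The knob is at crop (345,220), directly below the open fingers. I'll descend and grip.

arm_command --dp '[[0,0.8,2],[0,0.8,5],[0,0.8,7.5],[0,0.8,9.2],[0,0.8,9.2],[0,0.8,9.2],[0,0.8,9.2],[0,0.8,9.2],[0,0.8,9.2],[0,0.8,9.2]]' --twist '[[0,0,0],[0,0,0],[0,0,0],[0,0,0],[0,0,0],[0,0,0],[0,0,0],[0,0,0],[0,0,0],[0,0,0]]' --grip '[0.6,0.6,0.6,0.6,0.6,0.6,0,0,0,0]' --force 60

```text
t: 8.55
ee_pos: [0.5133, -0.2625, 0.1237]
ee_rot: [0.993, -0.118, 0.001, 0.0]
ft_force: [0.5, 0.3, 5.0]
grip_width: 0.196
grasp_force: 58.6
```

arm_command --dp '[[0,0,0],[0,0,0],[0,0,-0.5],[0,0,-1],[0,0,-2],[0,0,-3.5],[0,0,-5],[0,0,-6.5],[0,0,-6.5],[0,0,-6.5]]' --twist '[[0,0,0],[0,0,0],[0,0,0],[0,0,0],[0,0,0],[0,0,0],[0,0,0],[0,0,0],[0,0,0],[0,0,0]]' --grip '[0,0,0,0,0,0,0,0,0,0]'

```text
t: 9.55
ee_pos: [0.5123, -0.262, 0.1873]
ee_rot: [0.993, -0.118, -0.0, -0.0]
ft_force: [0.0, -0.3, -2.9]
grip_width: 0.191
grasp_force: 58.5
```

```bash
python3 - <<'E'
from h import *
c=shot('scene'); W=cloud(c)
f=c['color'][60:240,130:370,::-1]; cv2.imwrite('pics/s5c.png',cv2.resize(f,(720,540),interpolation=cv2.INTER_CUBIC))
E
python3 go.py 0.534 -0.0185 0.188
```

```text
t 9.6 pos [ 0.5119 -0.2619  0.1866] dp cm [ -3.58 -24.18  -0.12] level twist [-0.0005  0.0017 -0.    ] yaw -13.6 q6 1.53 F [ 0.28 -0.36 -2.  ]
```

View pics/s5c.png

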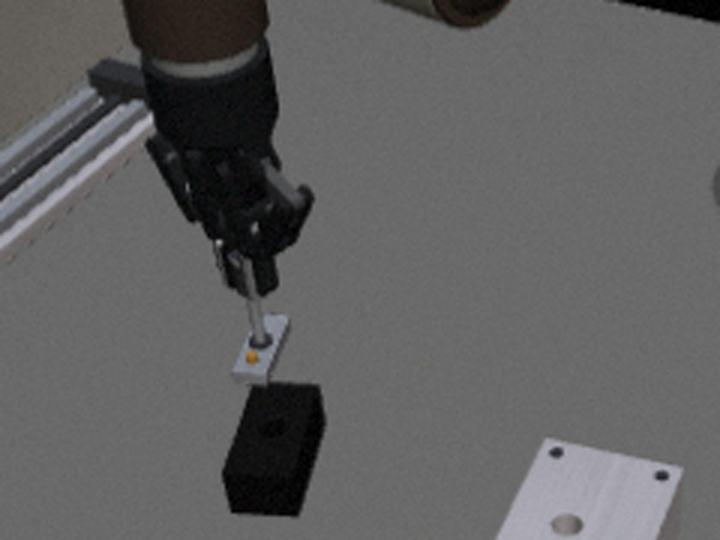

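The gauge hangs upright from the gripper, with its bridge at crop (262,345) and the rod through it. I'll carry it over the bore.

arm_command --dp '[[-0.3,-1.5,0],[-0.7,-4,0],[-3.6,-24,0],[-3.6,-24,0],[-3.6,-24,0],[-3.6,-24,0],[-3.6,-24,0],[-3.6,-24,0],[-3.6,-24,0],[-3.6,-24,0]]' --twist '[[0,0,0],[0,0,0],[0,0,0],[0,0,0],[0,0,0],[0,0,0],[0,0,0],[0,0,0],[0,0,0],[0,0,0]]' --grip '[0,0,0,0,0,0,0,0,0,0]'

```text
t: 10.6
ee_pos: [0.5335, -0.0215, 0.187]
ee_rot: [0.993, -0.119, -0.001, 0.0]
ft_force: [-0.1, 0.5, -2.1]
grip_width: 0.187
grasp_force: 59.1
```

arm_command --dp '[[0,0,0],[0,0,0],[0,0,0]]' --twist '[[0,0,0],[0,0,0],[0,0,0]]' --grip '[0,0,0]'

```text
t: 10.9
ee_pos: [0.5339, -0.0211, 0.1874]
ee_rot: [0.993, -0.119, -0.0, 0.0]
ft_force: [-0.1, -0.5, -2.3]
grip_width: 0.193
grasp_force: 59.1
```

```bash
python3 - <<'E'
from h import *
c=shot('scene'); W=cloud(c)
w=W[100:300,220:400].reshape(-1,3); w=w[(np.hypot(w[:,0]-.534,w[:,1]+.0185)<.05)]
print(np.histogram(w[:,2],np.arange(.062,.16,.005)))
s=w[(w[:,2]>.1)&(w[:,2]<.125)]; print(s.min(0).round(3),s.max(0).round(3),cv2.minAreaRect((s[:,:2]*1000).astype(np.float32)))
f=c['color'][110:275,220:440,::-1]; cv2.imwrite('pics/s6c.png',cv2.resize(f,(720,540),interpolation=cv2.INTER_CUBIC))
E
python3 go.py 0.534 -0.0185 0.15
```

```text
(array([119,   0,   0,   0,   0,   0,   0,   0,   9,  34, 160, 101,  14,
         8,   8,   9,   7,   8,   6]), array([0.062, 0.067, 0.072, 0.077, 0.082, 0.087, 0.092, 0.097, 0.102,
       0.107, 0.112, 0.117, 0.122, 0.127, 0.132, 0.137, 0.142, 0.147,
       0.152, 0.157]))
[ 0.502 -0.04   0.104] [ 0.569 -0.     0.124] ((535.8975219726562, -19.43730926513672), (66.18753814697266, 24.396642684936523), 16.43549156188965)
t 10.95 pos [ 0.5339 -0.021   0.1874] dp cm [-0.05 -0.24  3.74] level twist [0. 0. 0.] yaw -13.6 q6 1.07 F [ 0.2  -0.44 -1.97]
```

View pics/s6c.png

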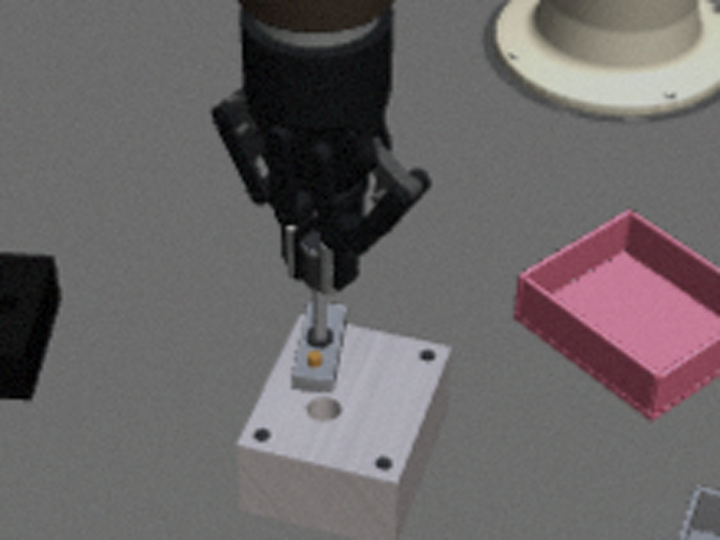

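The gauge hangs above the block, just behind the bore mouth in view (crop 324,409, which is image 319,235). One check of the bore centre from that pixel.

Run:
```python
from h import *
for n,u in(('scene',(319,235)),):
    c=dict(np.load('pics/s1.png.npz')); K=np.array([[c['fx'],0,c['cx']],[0,c['fy'],c['cy']],[0,0,1.]])
    p=cv2.undistortPoints(np.array([[u]],float),K,np.array(c['dist_coeffs'],float)).ravel()
    d=att(c)@np.array([p[0],p[1],1]); e=np.array(c['eye']); print(e+d*(.06-e[2])/d[2])
```

```text
[ 0.53597149 -0.01633455  0.06      ]
```

arm_command --dp '[[0,-0.2,0],[0,-0.2,1],[0,-0.2,2],[0,-0.2,2.5],[0,-0.2,2.5],[0,-0.2,2.5]]' --twist '[[0,0,0],[0,0,0],[0,0,0],[0,0,0],[0,0,0],[0,0,0]]' --grip '[0,0,0,0,0,0]'

```text
t: 11.55
ee_pos: [0.5345, -0.0185, 0.1621]
ee_rot: [0.993, -0.118, -0.0, 0.0]
ft_force: [-0.1, 0.2, -3.0]
grip_width: 0.19
grasp_force: 59.1
```

arm_command --dp '[[0.05,-0.1,0.4],[0.05,-0.1,0.8],[0.05,-0.1,1.1],[0.05,-0.1,1.4],[0.05,-0.1,1.6],[0.05,-0.1,1.8],[0.05,-0.1,2.0],[0.05,-0.1,2.2],[0.05,-0.1,2.2]]' --twist '[[0,0,0],[0,0,0],[0,0,0],[0,0,0],[0,0,0],[0,0,0],[0,0,0],[0,0,0],[0,0,0]]' --grip '[0,0,0,0,0,0,0,0,0]'

```text
t: 12.45
ee_pos: [0.5353, -0.0177, 0.1409]
ee_rot: [0.993, -0.118, 0.0, 0.0]
ft_force: [-1.6, 0.1, 2.6]
grip_width: 0.187
grasp_force: 59.6
```

The bridge has touched the block and the rod is sliding. I'll keep pushing.

arm_command --dp '[[0,0,0.3],[0,0,0.6],[0,0,0.9],[0,0,1.1],[0,0,1.2],[0,0,1.2]]' --twist '[[0,0,0],[0,0,0],[0,0,0],[0,0,0],[0,0,0],[0,0,0]]' --grip '[0,0,0,0,0,0]'

```text
t: 13.05
ee_pos: [0.5354, -0.0177, 0.1286]
ee_rot: [0.993, -0.118, 0.0, 0.0]
ft_force: [-0.7, -0.8, 5.2]
grip_width: 0.187
grasp_force: 59.9
```

arm_command --dp '[[0,0,0.1],[0,0,0.2],[0,0,0.3],[0,0,0.3]]' --twist '[[0,0,0],[0,0,0],[0,0,0],[0,0,0]]' --grip '[0,0,0,0]'

```text
t: 13.45
ee_pos: [0.5363, -0.0178, 0.1283]
ee_rot: [0.993, -0.117, 0.002, 0.0]
ft_force: [-5.5, 0.6, 18.8]
grip_width: 0.188
grasp_force: 61.4
```

arm_command --dp '[[0,0,0.1],[0,0,0.15],[0,0,0.15],[0,0,0.15],[0,0,0.1],[0,0,0.1],[0,0,0.1],[0,0,0.1],[0,0,0.1],[0,0,0.1]]' --twist '[[0,0,0],[0,0,0],[0,0,0],[0,0,0],[0,0,0],[0,0,0],[0,0,0],[0,0,0],[0,0,0],[0,0,0]]' --grip '[0,0,0,0,0,0,0,0,0,0]'

```text
t: 14.45
ee_pos: [0.5366, -0.0178, 0.1282]
ee_rot: [0.993, -0.117, 0.002, 0.0]
ft_force: [-5.6, 0.0, 23.0]
grip_width: 0.191
grasp_force: 61.8
```

```bash
python3 - <<'E'
from h import *
c=shot('scene'); W=cloud(c)
w=W[100:300,220:400].reshape(-1,3); w=w[(np.hypot(w[:,0]-.534,w[:,1]+.0185)<.04)]
s=w[(w[:,2]>.066)&(w[:,2]<.082)]; print(len(s),np.median(s[:,2]),cv2.minAreaRect((s[:,:2]*1000).astype(np.float32)))
A=np.c_[s[:,:2],np.ones(len(s))]; t=s[np.abs(s[:,2]-np.median(s[:,2]))<.004]; print(np.linalg.lstsq(np.c_[t[:,:2],np.ones(len(t))],t[:,2],rcond=None)[0])
f=c['color'][155:275,270:430,::-1]; cv2.imwrite('pics/s7c.png',cv2.resize(f,(720,540),interpolation=cv2.INTER_CUBIC))
E
python3 go.py 0.534 -0.0185 0.15
```

```text
247 0.07272965863138448 ((540.426025390625, -15.341480255126953), (60.963897705078125, 24.078643798828125), 17.488222122192383)
[-0.00606645 -0.01832979  0.07579137]
t 14.5 pos [ 0.5367 -0.0178  0.1282] dp cm [-0.24  0.13 -2.18] level twist [ 0.0001 -0.0043  0.    ] yaw -13.5 q6 1.06 F [-5.49 -0.29 22.24]
```

View pics/s7c.png

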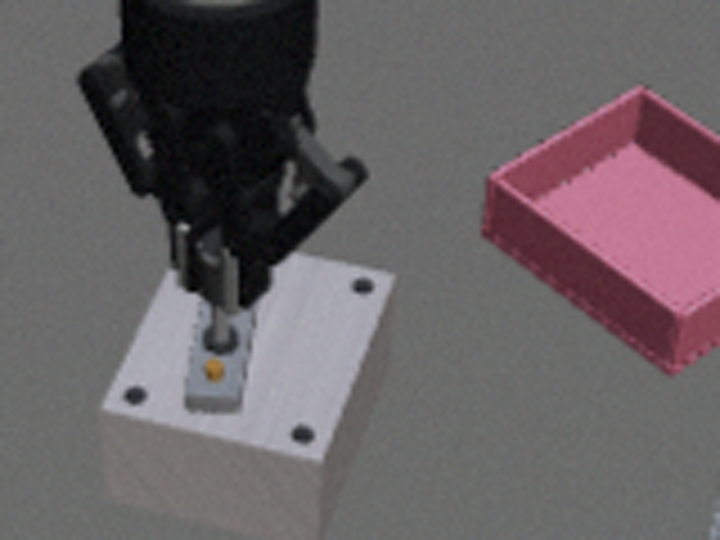

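The bridge lies flat on the block (bridge at crop 220,350, top measured at 72.7 mm against 72 nominal), and the rod has stopped under load. I'll hold a bit more, unload and let go.

arm_command --dp '[[0,0,0],[0,0,0],[0,0,0],[0,0,0],[0,0,0],[0,0,-0.1],[0,0,-0.2],[0,0,-0.25],[0,0,-0.25]]' --twist '[[0,0,0],[0,0,0],[0,0,0],[0,0,0],[0,0,0],[0,0,0],[0,0,0],[0,0,0],[0,0,0]]' --grip '[0,0,0,0,0,0,0,0,0]'

```text
t: 15.4
ee_pos: [0.536, -0.0177, 0.1284]
ee_rot: [0.993, -0.118, 0.001, 0.0]
ft_force: [-3.2, -0.1, 10.9]
grip_width: 0.189
grasp_force: 60.6
```

arm_command --dp '[[0,0,-0.1],[0,0,-0.1],[0,0,-0.1],[0,0,-0.1],[0,0,-0.1],[0,0,-0.1],[0,0,-0.1]]' --twist '[[0,0,0],[0,0,0],[0,0,0],[0,0,0],[0,0,0],[0,0,0],[0,0,0]]' --grip '[0,0,0.5,0.5,0.5,0.5,0.5]'

```text
t: 16.1
ee_pos: [0.5351, -0.0176, 0.1276]
ee_rot: [0.993, -0.118, -0.0, 0.0]
ft_force: [-0.2, -0.2, 0.3]
grip_width: 0.498
grasp_force: 0.0
```

arm_command --dp '[[0,0,-0.5],[0,0,-1.5],[0,0,-4],[0,0,-8],[0,0,-12],[-5,-5,-14],[-8,-10,-14],[-10,-15,-14],[-10,-15,-14],[-10,-15,-14]]' --twist '[[0,0,0],[0,0,0],[0,0,0],[0,0,0],[0,0,0],[0,0,0],[0,0,0],[0,0,0],[0,0,0],[0,0,0]]' --grip '[0.6,0.6,0.6,0.6,0.6,0.6,0.6,0.6,0.6,0.6]'

```text
t: 17.1
ee_pos: [0.4726, 0.1548, 0.2694]
ee_rot: [0.993, -0.116, 0.001, -0.001]
ft_force: [-0.6, -1.3, 0.7]
grip_width: 0.595
grasp_force: 0.0
```

```bash
python3 - <<'E'
from h import *
for n,b in(('scene',(100,300,220,400)),('top',(180,300,280,380))):
    c=shot(n); W=cloud(c)
    w=W[b[0]:b[1],b[2]:b[3]].reshape(-1,3); w=w[(np.hypot(w[:,0]-.535,w[:,1]+.0185)<.045)&(w[:,2]<.16)]
    s=w[(w[:,2]>.066)&(w[:,2]<.078)]; print(n,len(s),np.median(s[:,2]),cv2.minAreaRect((s[:,:2]*1000).astype(np.float32)))
    s=w[w[:,2]>.11]; print('knob',len(s),s.mean(0),s[:,2].max(),np.percentile(s[:,2],80))
    if n=='scene':
        w=W[245:350,405:500].reshape(-1,3); s=w[(w[:,2]>.009)&(abs(w[:,0]-.545)<.05)&(abs(w[:,1]-.261)<.04)]; print('plug',s.mean(0))
        cv2.imwrite('pics/s8c.png',cv2.resize(c['color'][150:330,260:500,::-1],(800,600),interpolation=cv2.INTER_CUBIC))
E
python3 go.py 0.534 -0.0185 0.15
```

```text
scene 253 0.07273265124386086 ((536.8092041015625, -16.287132263183594), (66.54947662353516, 23.997962951660156), 16.548973083496094)
knob 134 [ 0.53921678 -0.01506237  0.12564982] 0.13533377778500466 0.13275997050500482
plug [0.546386   0.26136522 0.03068666]
top 192 0.07163689022351016 ((532.3550415039062, -17.260581970214844), (62.231117248535156, 57.01789093017578), 51.3548469543457)
knob 56 [ 0.53309062 -0.0176071   0.13053189] 0.13691398486737505 0.13371793042356783
t 17.2 pos [0.4729 0.1523 0.2688] dp cm [ 9.91 15.2  11.87] level twist [-0.0008 -0.0008  0.    ] yaw -13.5 q6 0.7 F [-0.1  -0.47 -0.12]
```

View pics/s8c.png

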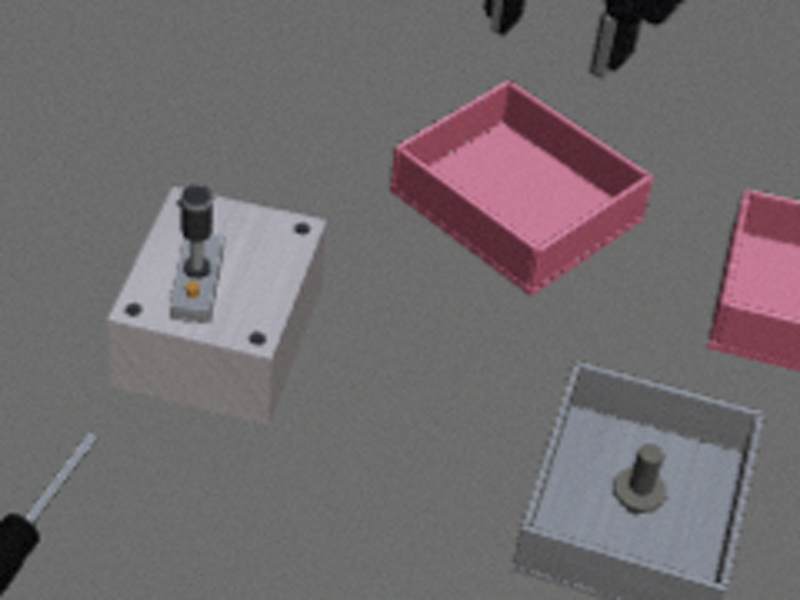

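The gauge stands flat over the bore. Its knob top is at about 133 mm, which puts the bore depth at about 29 mm, within the stated range. The plug stands in the steel tray at crop (645,480). I'll hand in.

```bash
python3 -c "
from plant import bot
print(bot.sign_off())"
```

```text
the job is handed in; nothing more can be done
None
```

The job is handed in at about 17 s of the 64 s allowed: the plug stands in the steel tray, and the gauge stands flat over the bore, let go, with its rod left where it bottomed out (about 29 mm deep by my camera estimate); the sign-off gave no verdict.

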